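# Sweep the offcuts into the scrap bay

## Robot

A 6-joint arm with a two-finger parallel gripper is mounted at the origin on a cart in front of the work surface, level with it; the furniture and walls round the work are solid. World frame = base frame: x ahead of the robot, y to its left, z up, the work surface at z = 0. Lengths are in mm, angles in degrees, forces in N, time in s.
With the tool pointing down it reaches from about 250 to 775 mm from the base axis. Payload 4 kg.
Tool frame: the origin (TCP) lies at the very end of the fingers, on their centre line; the grasp point (between the pads) lies behind it (robot.tcp_to_grasp is the z of the grasp point in the tool frame, in mm); z points along the fingers, y is the line along which they close (so a half turn about z gives the same grasp; the last joint's range is limited). The gripper opens to 94 mm and grips with 3 to 60 N. Pads are 16 mm wide; open, the fingers measure 119 mm over their backs; the gripper's body (75 mm by 177 mm) begins 78 mm behind the grasp point.
Start: joints at [-80.907, 4.996, 78.535, -0, 96.463, -5.907], TCP at [142.347, -531.279, 205.506] pointing down, gripper open.
Joint ranges: [-177.83, 177.83], [-43.37, 116.18], [15.69, 146.23], [-61.86, 241.86], [9.47, 152.12], [-147.06, 147.06]. Speed limits (degrees/s): [159.86, 159.86, 180, 180, 180, 180].

## Interface

Orientations are given as [roll, pitch, yaw] about the fixed x, y, z axes, in that order (R = Rz(yaw) Ry(pitch) Rx(roll)).
In Python, from workcell import robot gives the robot as it stands. The module is installed in compiled form; this text tells all that it offers.
- The arm moves only by the shell command python3 -m creep 'ROWS' [FORCE]. ROWS is JSON, a list of rows, each a list of 5 numbers: the closure, from 0 (fully open) to 1 (shut), then the shift along the tool's x, y, z scaled (see below), then the turn about the tool's z scaled (see below). A call has 1 to 5 rows; each row shifts and turns the commanded pose from where the row before left it, along the tool's axes as they then stand; what a row does not reach is not made up. The controller multiplies each number of a shift by 0.15 m and each number of a turn by pi rad. A row lasts 1/10 s, in which the tool goes at most 50 mm and 8.59 degrees, less where a joint would pass 70% of its speed; a pose out of reach is approached as far as the arm can. A call with a number of a shift or a turn outside -1 to 1 is refused whole. A call with a gripper value outside its range is refused whole. The fingers move at their own pace and stop on an object; FORCE is the grip in N (left out, the last holds). Time passes only in rows, so rows that do not move let the fingers close. It gives the time, the measured TCP pose, the force, the opening and the grip force at its end, in the units of the state.
- robot.get_obs(): the state, without advancing time (a new reading comes with each control period).
- robot.snapshot(name): name is "scene" or "top"; returns the picture (480x640x3 uint8, blue, green, red); there is no depth.
- robot.camera_info(name): a dict with "intrinsics" (3x3 intrinsics, pixels), "camera_from_world" (4x4, takes a point from world to camera coordinates). Camera axes: x right, y up, looking along -z (the intrinsics and any distortion apply to the point x, -y, -z); pixel columns grow to the right and rows downward; lengths in mm; the calibration is good to about 2 mm. A picture is of the moment at which its call begins. camera_info takes no time and is no camera call.
- robot.hand_in(): hands the job in; it is judged then, once.
The state is a dict: "clock": time; "joints": joint angles; "qvel": joint speeds; "joint_efforts": joint torques, N m; "tcp_pos": TCP position; "orientation": TCP orientation; "ft_force": force on the tool from outside, world axes, zero at the start; "ft_torque": the same for the moment, N m; "opening": finger opening in mm; "gripper_force": force on a finger pad.
Only numpy, scipy, OpenCV 4.12 (cv2) and the standard library are available. Lean on these libraries where they do the work, as an engineer would, in place of code of your own. Each camera call takes 0.05 s, during which the arm holds its last target. There are 200 camera calls.

## Task

Clear the bench: with the fingertips, sweep the three wooden offcuts along the bench top and through the open side of the three-walled plywood scrap bay, until each has at least its middle inside the bay, flat on the bench and not tipped over onto another side. Only push them along the surface, do not lift them, and leave the sanding block, the bit rack and the marking gauge where they are.

Things in the scene. Friction and masses are not known exactly. Their poses are not given: they have to be found in the camera images.
- scrap_bay: Scrap bay screwed to the bench, it cannot move: three plywood walls 12 mm thick and 40 mm high, no floor (the bench top is its floor). Inside it measures 250 mm along its x and 150 mm along its y; walls stand at x = +-125 mm and at y = -75 mm, and the side at y = +75 mm is fully open. Origin on the bench top at the centre of the inside, z up.
- offcut_oak: Pale oak offcut, a loose sawn block 36 x 85 x 29 mm (its x, y, z), about 60 g; origin at the centre of its underside, z up.
- offcut_pine: Reddish-yellow pine offcut, a loose sawn block 45 x 70 x 32 mm (its x, y, z), about 65 g; origin at the centre of its underside, z up.
- offcut_walnut: Dark walnut offcut, a loose thin sawn slip 40 x 62 x 12 mm (its x, y, z), about 20 g; origin at the centre of its underside, z up.
- sanding_block: Cork block wrapped in sandpaper, 65 x 112 x 32 mm (its x, y, z), loose; to be left alone; origin at the centre of its underside, z up.
- bit_rack: Black holder with a row of screwdriver bits, 42 x 100 x 52 mm (its x, y, z), loose; to be left alone; origin at the centre of its underside, z up.
- marking_gauge: Beech marking gauge, a 205 mm stem along its y with a fence block at its middle, 62 x 205 x 63 mm in all, loose; to be left alone; origin at the centre of its underside, z up.

How it is judged (in metres and radians):
At the end, for the whole second after the job is handed in: The centre of each of the three offcuts lies inside the bay (between its walls and behind its open edge); each lies flat on the bench on the face it started on (underside below 8 mm, tilt below 0.15 rad) and at rest (y of offcut_oak in the frame of scrap_bay between -0.075 and 0.075 m and x of offcut_oak in the frame of scrap_bay between -0.125 and 0.125 m and height (world z) of each of offcut_oak, offcut_pine, offcut_walnut below 0.008 m and angle between each of offcut_oak, offcut_pine, offcut_walnut's own z axis and vertical below 0.15 rad and linear speed of each of offcut_oak, offcut_pine, offcut_walnut below 0.01 m/s and y of offcut_pine in the frame of scrap_bay between -0.075 and 0.075 m and x of offcut_pine in the frame of scrap_bay between -0.125 and 0.125 m and y of offcut_walnut in the frame of scrap_bay between -0.075 and 0.075 m and x of offcut_walnut in the frame of scrap_bay between -0.125 and 0.125 m); the robot touches nothing.
It fails at once if an offcut is lifted off the bench (its underside centre above 20 mm) (height (world z) of any of offcut_oak, offcut_pine, offcut_walnut above 0.02 m).
It fails at once if the sanding block, the bit rack or the marking gauge is shifted by more than 20 mm (distance of any of sanding_block, bit_rack, marking_gauge from where it was at the start of the episode above 0.02 m).
It also fails if it takes over 72 s, if anything falls off the work surface, if the arm or the gripper's body presses on something with over 40 N, if the wrist force passes 120 N, or if a joint passes its speed limit or range.

## Working session

There is one attempt and no reset: what is moved stays moved. The work goes in short steps, Python scripts to look and compute and a shell command to move; the robot and the scene stay as the last step left them, time stands still between calls to the robot, and variables do not carry over. Pictures are saved under pics/ and viewed, at most 10 in all, crops included, and the job is handed in when it is done.

```bash
mkdir -p pics; cat > h.py <<'E'
from workcell import robot
import numpy as np, cv2
def snap(n,f):
    im=robot.snapshot(n); cv2.imwrite('pics/'+f,im); return im
def ray(n,u,v,z=0):
    c=robot.camera_info(n); K=np.array(c["intrinsics"]); T=np.array(c["camera_from_world"])
    d=np.linalg.solve(K,[u,v,1]); d=np.array([d[0],-d[1],-d[2]])
    R=T[:3,:3]; o=-R.T@T[:3,3]; w=R.T@d
    return o+w*(z-o[2])/w[2]
def pose():
    o=robot.get_obs(); return o["clock"],np.round(o["tcp_pos"],1),np.round(o["orientation"],2),o["opening"],np.round(o["ft_force"],1)
E
python3 -c "
from h import *
snap('top','t1.png');snap('scene','s1.png');print(pose(),robot.tcp_to_grasp);print(robot.camera_info('top'))
for p in [(0,0),(639,0),(0,479),(639,479)]: print(p,ray('top',*p))"; ls
```

```text
(0.1, array([ 142.3, -530.8,  204.4]), array([-1.7989e+02, -1.0000e-02,  1.5000e+01]), 94.10950422267075, array([-0.1,  0. , -0.6])) -18.8
{'intrinsics': array([[590.50198783,   0.        , 311.7909077 ],
       [  0.        , 590.50198783, 248.00052763],
       [  0.        ,   0.        ,   1.        ]]), 'camera_from_world': array([[ 5.81639642e-03, -9.99980331e-01, -2.34656326e-03,
        -3.50844481e+00],
       [ 9.89077461e-01,  5.40733019e-03,  1.47297442e-01,
        -6.00382518e+02],
       [-1.47281856e-01, -3.17767315e-03,  9.89089459e-01,
        -1.06084658e+03],
       [ 0.00000000e+00,  0.00000000e+00,  0.00000000e+00,
         1.00000000e+00]])}
(0, 0) [1.12515170e+03 6.51778666e+02 2.27373675e-13]
(639, 0) [1130.98341273 -675.89156621    0.        ]
(0, 479) [173.48302209 572.10039434   0.        ]
(639, 479) [ 180.95570937 -604.00893897    0.        ]
h.py
pics
```

View pics/t1.png

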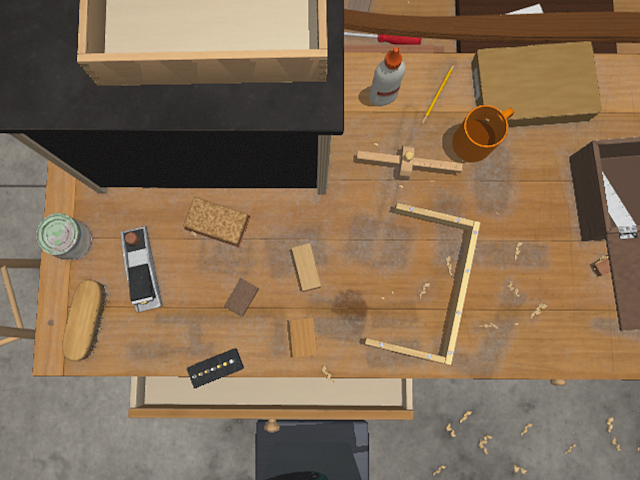

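View pics/s1.png

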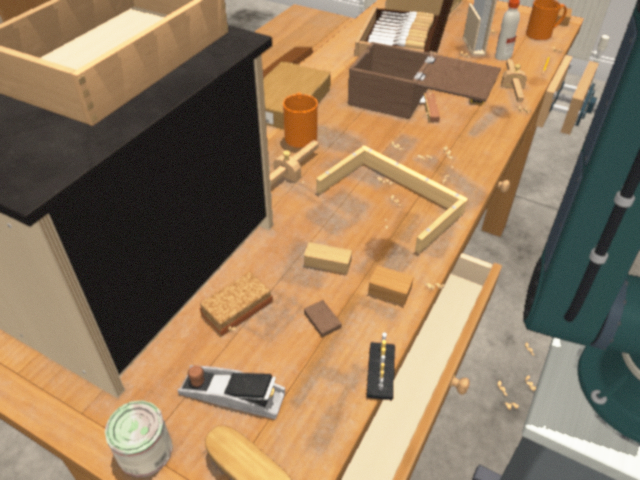

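The top view shows oak at (305,267), pine at (302,337) and walnut at (241,296). The sanding block is at (217,221), the bit rack at (215,367) and the gauge at (408,161). The bay opens to image left, with its wall corners near (395,208), (477,224), (448,360) and (365,342).

```bash
cat >> h.py <<'E'
def refine(im,n,seed,h,rad=32):
    u,v=seed; b=im[v-rad:v+rad,u-rad:u+rad]; lab=cv2.cvtColor(cv2.GaussianBlur(b,(3,3),0),cv2.COLOR_BGR2LAB).astype(float)
    s=np.median(lab[rad-4:rad+5,rad-4:rad+5].reshape(-1,3),0)
    m=(np.linalg.norm(lab-s,axis=2)<14).astype(np.uint8)
    m=cv2.morphologyEx(m,cv2.MORPH_OPEN,np.ones((3,3)))
    k,l,st,_=cv2.connectedComponentsWithStats(m); m=(l==l[rad,rad]).astype(np.uint8)
    c=max(cv2.findContours(m,0,2)[0],key=cv2.contourArea)
    bx=cv2.boxPoints(cv2.minAreaRect(c))+[u-rad,v-rad]
    W=np.array([ray(n,*p,h)[:2] for p in bx]); e=W[1]-W[0],W[2]-W[1]
    L=[np.linalg.norm(x) for x in e]; lo=e[int(np.argmax(L))]
    return W.mean(0).round(),np.round(L),round(np.degrees(np.arctan2(lo[1],lo[0]))%180,1),W.round()
E
python3 -c "
from h import *
im=cv2.imread('pics/t1.png')
for n,s,h,r in [('oak',(305,267),29,32),('pine',(302,338),32,32),('wal',(241,296),12,32)]:
  a=refine(im,'top',s,h,r);print(n,*a[:3],a[3].tolist())
for n,p,h in [('bay tips/corners top',[(397,204),(392,211),(480,223),(447,364),(364,338),(366,346)],40),('bay inner',[(472,228),(445,354)],40),('rack',[(188,377),(192,388),(243,367),(238,349)],40),('sand',[(190,198),(250,214),(244,244),(184,227)],32),('gauge',[(357,155),(462,168)],30),('front edge',[(300,376)],0),('cabinet',[(328,188),(103,188)],0)]:
  print(n,[ray('top',*q,h)[:2].round().tolist() for q in p])
"
```

```text
oak [568.  10.] [34. 83.] 14.2 [[604.0, 37.0], [612.0, 4.0], [532.0, -16.0], [524.0, 16.0]]
pine [432.  18.] [117. 110.] 90.3 [[487.0, 77.0], [487.0, -40.0], [378.0, -40.0], [377.0, 75.0]]
wal [510. 134.] [63. 42.] 151.1 [[492.0, 168.0], [548.0, 137.0], [527.0, 101.0], [472.0, 131.0]]
bay tips/corners top [[686.0, -161.0], [673.0, -152.0], [651.0, -318.0], [388.0, -248.0], [434.0, -97.0], [420.0, -101.0]]
bay inner [[641.0, -302.0], [406.0, -245.0]]
rack [[362.0, 224.0], [343.0, 216.0], [381.0, 124.0], [413.0, 134.0]]
sand [[698.0, 234.0], [667.0, 118.0], [609.0, 128.0], [641.0, 243.0]]
gauge [[786.0, -87.0], [761.0, -290.0]]
front edge [[363.0, 21.0]]
cabinet [[727.0, -31.0], [725.0, 414.0]]
```

```bash
cat >> h.py <<'E'
ex=np.array([.973,-.232]); ey=np.array([.232,.973]); C=np.array([540,-200])
def bay(p): p=np.array(p)[:2]-C; return round(p@ex,1),round(p@ey,1)
def st():
    p=pose(); print('BAY',bay(p[1]),*p)
E
python3 -c "
from h import *
for n,p in dict(oak=(568,10),pine=(432,18),wal=(510,134),t1=(679,-156),t2=(427,-99),b1=(641,-302),b2=(406,-245)).items(): print(n,bay(p))"
python3 -m creep '[[0.6,0,0,0,-0.047],[0.6,0,0,0,-0.047],[0.6,0,0,0,-0.047],[0.6,0,0,0,-0.047],[0.6,0,0,0,-0.047]]'
python3 -m creep '[[0.6,0,0,0,-0.047],[0.6,0,0,0,-0.047],[0.6,0,0,0,-0.012],[0.6,0,0,0,0],[0.6,0,0,0,0]]'
python3 -c "
from h import *;st()"
```

```text
oak (np.float64(-21.5), np.float64(210.8))
pine (np.float64(-155.7), np.float64(187.1))
wal (np.float64(-106.7), np.float64(318.0))
t1 (np.float64(125.0), np.float64(75.1))
t2 (np.float64(-133.4), np.float64(72.1))
b1 (np.float64(121.9), np.float64(-75.8))
b2 (np.float64(-119.9), np.float64(-74.9))
clock: 0.6
tcp_pos: [142.3, -531.0, 204.8]
orientation: [-180.0, -0.1, 57.6]
ft_force: [-0.4, -0.3, 0.0]
opening: 57.4
gripper_force: 0.0
clock: 1.1
tcp_pos: [142.3, -531.1, 205.0]
orientation: [-180.0, -0.0, 76.3]
ft_force: [-0.6, 0.5, -0.0]
opening: 37.6
gripper_force: 0.0
BAY (np.float64(-310.1), np.float64(-414.4)) 1.1 [ 142.3 -531.1  205. ] [-1.7998e+02 -4.0000e-02  7.6330e+01] 37.64333820164137 [-0.6  0.5 -0. ]
```

```bash

python3 -m creep '[[0.6,0.287,0.12,0,0],[0.6,0.287,0.12,0,0],[0.6,0.287,0.12,0,0],[0.6,0.287,0.12,0,0],[0.6,0.287,0.12,0,0]]' >/dev/null
python3 -m creep '[[0.6,0.287,0.12,0,0],[0.6,0.287,0.12,0,0],[0.6,0.287,0.12,0,0],[0.6,0.287,0.12,0,0],[0.6,0.287,0.12,0,0]]' >/dev/null
python3 -m creep '[[0.6,0.287,0.12,0,0],[0.6,0.287,0.12,0,0],[0.6,0.287,0.12,0,0],[0.6,0.287,0.12,0,0],[0.6,0.287,0.12,0,0]]' > /dev/null
python3 -m creep '[[0.6,0.287,0.12,0,0],[0.6,0,0,0,0],[0.6,0,0,0,0]]'
python3 -c "
from h import *;st()"
```

```text
clock: 2.9
tcp_pos: [584.3, 70.9, 204.5]
orientation: [-179.9, 0.1, 76.5]
ft_force: [0.5, -0.0, 0.7]
opening: 37.4
gripper_force: 0.0
BAY (np.float64(-19.7), np.float64(273.9)) 2.9 [584.3  70.9 204.5] [-1.799e+02  7.000e-02  7.646e+01] 37.40014853365175 [ 0.5 -0.   0.7]
```

```bash

python3 -m creep '[[0.6,0,0,0.3,0],[0.6,0,0,0.3,0],[0.6,0,0,0.3,0],[0.6,0,0,0.3,0],[0.6,0,0,0.127,0]]' >/dev/null
python3 -m creep '[[0.6,-0.05,0,0,0],[0.6,-0.07,0,0,0],[0.6,-0.08,0,0,0],[0.6,-0.08,0,0,0],[0.6,-0.08,0,0,0]]'
python3 -m creep '[[0.6,-0.1,0,0,0],[0.6,-0.1,0,0,0],[0.6,-0.1,0,0,0],[0.6,-0.1,0,0,0],[0.6,-0.1,0,0,0]]'
python3 -c "
from h import *;st();snap('top','t2.png')"
```

```text
clock: 3.9
tcp_pos: [572.3, 16.3, 7.8]
orientation: [179.9, -0.0, 76.3]
ft_force: [0.9, 0.2, -0.2]
opening: 37.7
gripper_force: 0.2
clock: 4.4
tcp_pos: [553.7, -56.3, 6.4]
orientation: [-180.0, 0.0, 76.4]
ft_force: [0.3, 1.4, 0.1]
opening: 37.5
gripper_force: 0.6
BAY (np.float64(-20.0), np.float64(143.0)) 4.4 [553.7 -56.3   6.4] [-179.99    0.     76.37] 37.45932158837371 [0.3 1.4 0.1]
```

View pics/t2.png

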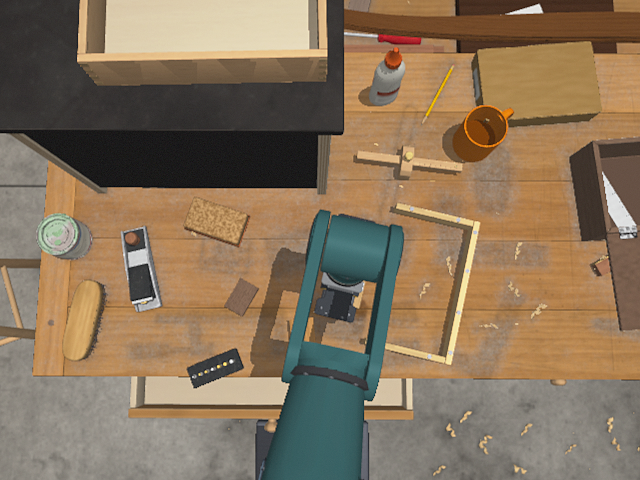

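The arm hides the oak, at about (340,280). Walnut at (241,296), the rack and the sanding block haven't moved. I'll continue the push.

```bash

python3 -m creep '[[0.6,-0.1,0,0,0],[0.6,-0.1,0,0,0],[0.6,-0.1,0,0,0],[0.6,-0.1,0,0,0],[0.6,-0.1,0,0,0]]' 
python3 -m creep '[[0.6,-0.1,0,0,0],[0.6,-0.1,0,0,0],[0.6,-0.1,0,0,0],[0.6,-0.1,0,0,0],[0.6,-0.08,0,0,0]]' 
python3 -m creep '[[0.6,0,0,0,0],[0.6,0.1,0,0,0],[0.6,0.1,0,-0.2,0],[0.6,0.1,0,-0.3,0],[0.6,0,0,-0.3,0]]'
python3 -c "
from h import *;st();im=snap('scene','s2.png');snap('top','t3.png')"
```

```text
clock: 4.95
tcp_pos: [535.9, -129.3, 6.2]
orientation: [-180.0, 0.0, 76.4]
ft_force: [-0.5, 0.5, 0.1]
opening: 38.1
gripper_force: 0.2
clock: 5.45
tcp_pos: [519.1, -199.3, 6.4]
orientation: [180.0, 0.0, 76.4]
ft_force: [0.8, 0.3, 0.3]
opening: 37.7
gripper_force: 0.2
clock: 5.95
tcp_pos: [529.9, -150.4, 126.9]
orientation: [-179.9, -0.1, 76.6]
ft_force: [0.6, 0.2, 0.5]
opening: 37.5
gripper_force: 0.0
BAY (np.float64(-21.3), np.float64(45.9)) 5.95 [ 529.9 -150.4  126.9] [-1.7986e+02 -1.1000e-01  7.6590e+01] 37.53735820768948 [0.6 0.2 0.5]
```

View pics/t3.png

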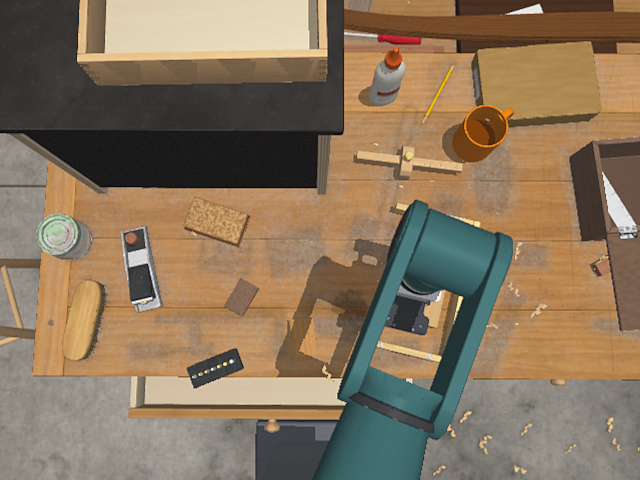

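Pine is still at (302,337). The oak is inside the bay near (435,310). Pine's long axis is roughly along world x, so I'll push it along +x with the fingers closed, then into the bay.

```bash

python3 -m creep '[[1,0.17,-0.249,0,0],[1,0.17,-0.249,0,0],[1,0.17,-0.249,0,0],[1,0.17,-0.249,0,0],[1,0.17,-0.249,0,0]]' >/dev/null
python3 -m creep '[[1,0,0,0,-0.042],[1,0,0,0,-0.042],[1,0,0,0,0],[1,0,0,0,0],[1,0,0,0,0]]'
python3 -c "
from h import *;st();im=snap('scene','s3.png');snap('top','t4.png')"
```

```text
clock: 7.05
tcp_pos: [378.5, 14.0, 126.2]
orientation: [-180.0, -0.0, 91.4]
ft_force: [0.5, -0.4, -0.1]
opening: 0.4
gripper_force: 0.0
BAY (np.float64(-206.8), np.float64(170.8)) 7.05 [378.5  14.  126.2] [-1.7997e+02 -1.0000e-02  9.1410e+01] 0.4289961233991572 [ 0.5 -0.4 -0.1]
```

View pics/s3.png

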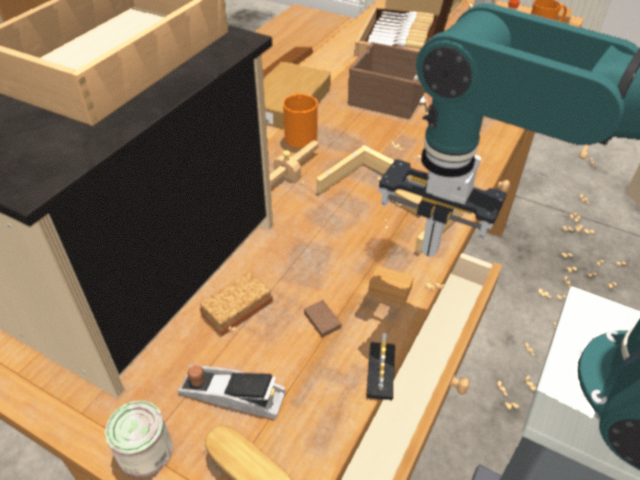

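Pine is still at (390,285) in the scene view. The fingers stand above the near side of it, so I'll descend and push.

```bash

python3 -m creep '[[1,0.027,-0.05,0.3,0],[1,0,0,0.3,0],[1,0,0,0.2,0],[1,0,0,0,0],[1,0,0.05,0,0]]'
python3 -m creep '[[1,0,0.07,0,0],[1,0,0.07,0,0],[1,0,0.08,0,0],[1,0,0.08,0,0],[1,0,0.08,0,0]]' 
python3 -m creep '[[1,0,0.08,0,0],[1,0,0.08,0,0],[1,0,0.08,0,0],[1,0,0.08,0,0],[1,0,0.08,0,0]]' 
python3 -m creep '[[1,0,0,0,0],[1,0,-0.15,0,0],[1,0,-0.1,-0.3,0],[1,0,-0.1,-0.3,0],[1,0,0,0,0]]' 
python3 -c "
from h import *;st();im=snap('top','t5.png')"
```

```text
clock: 7.65
tcp_pos: [378.2, 17.7, 6.7]
orientation: [-179.9, -0.0, 91.4]
ft_force: [0.0, -0.1, 0.5]
opening: 0.4
gripper_force: 0.0
clock: 8.15
tcp_pos: [436.8, 19.2, 6.7]
orientation: [180.0, 0.0, 91.5]
ft_force: [-1.4, 0.3, -0.2]
opening: 0.5
gripper_force: 0.4
clock: 8.65
tcp_pos: [496.5, 20.9, 6.3]
orientation: [180.0, 0.0, 91.5]
ft_force: [-0.3, 0.5, 0.4]
opening: 0.2
gripper_force: 0.2
clock: 9.15
tcp_pos: [446.0, 19.2, 103.2]
orientation: [179.3, 0.1, 91.5]
ft_force: [0.8, -0.5, 0.6]
opening: 0.5
gripper_force: 0.0
BAY (np.float64(-142.3), np.float64(191.5)) 9.15 [446.   19.2 103.2] [1.7927e+02 9.0000e-02 9.1500e+01] 0.5086925951414619 [ 0.8 -0.5  0.6]
```

View pics/t5.png

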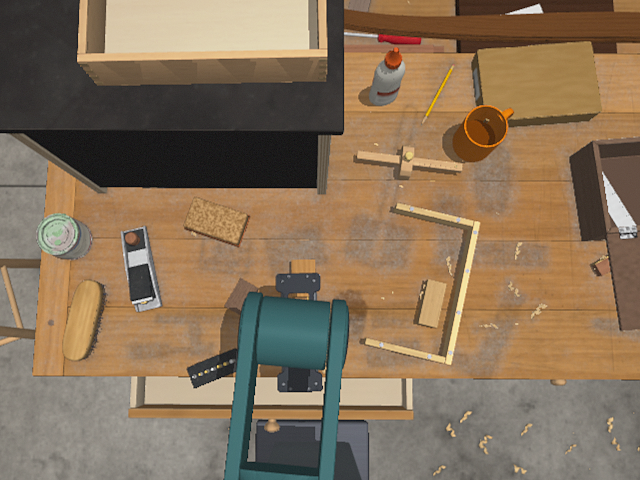

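The oak sits in the bay at about (432,303). Pine's far end shows at (302,262), which puts its centre near world (544,18). Next I'll go behind it and sweep it in.

```bash

python3 -m creep '[[0.6,0,0,0,0.042],[0.6,0,0,0,0.042],[0.6,0.166,0.227,0,0],[0.6,0.166,0.227,0,0],[0.6,0.166,0.227,0,0]]'
python3 -m creep '[[0.6,0,0,0,0],[0.6,0,0,0,0],[0.6,0,0,0.3,0],[0.6,0,0,0.3,0],[0.6,0,0,0.04,0]]'
python3 -c "
from h import *;st()"
```

```text
clock: 9.7
tcp_pos: [560.2, 68.5, 94.4]
orientation: [-179.9, 0.1, 76.4]
ft_force: [0.1, -0.1, 0.4]
opening: 36.2
gripper_force: 0.0
clock: 10.2
tcp_pos: [559.1, 67.4, 0.2]
orientation: [180.0, 0.0, 76.3]
ft_force: [-4.2, -1.0, 21.6]
opening: 37.8
gripper_force: 10.8
BAY (np.float64(-43.5), np.float64(264.6)) 10.2 [5.591e+02 6.740e+01 2.000e-01] [1.7997e+02 1.0000e-02 7.6350e+01] 37.821749799788186 [-4.2 -1.  21.6]
```

```bash

python3 -m creep '[[0.6,0,0,-0.05,0],[0.6,-0.05,0,0,0],[0.6,-0.08,0,0,0],[0.6,-0.08,0,0,0],[0.6,-0.08,0,0,0]]'
python3 -m creep '[[0.6,-0.1,0,0,0],[0.6,-0.1,0,0,0],[0.6,-0.1,0,0,0],[0.6,-0.1,0,0,0],[0.6,-0.1,0,0,0]]'
python3 -m creep '[[0.6,-0.1,0,0,0],[0.6,-0.1,0,0,0],[0.6,-0.1,0,0,0],[0.6,-0.1,0,0,0],[0.6,-0.1,0,0,0]]'
python3 -m creep '[[0.6,-0.09,0,0,0],[0.6,-0.09,0,0,0],[0.6,-0.08,0,0,0],[0.6,-0.06,0,0,0],[0.6,0,0,0,0]]'
python3 -c "
from h import *;st()"
python3 -m creep '[[0.6,0.1,0,0,0],[0.6,0.1,0,-0.2,0],[0.6,0.25,-0.2,-0.2,0],[0.6,0.25,-0.2,-0.2,0],[0.6,0.25,-0.2,0,0]]'
python3 -m creep '[[0.6,0.25,-0.2,0,0],[0.6,0,-0.3,0,0],[0.6,0,0,0,0]]'
python3 -c "
from h import *;st();im=snap('top','t6.png')"
```

```text
clock: 10.7
tcp_pos: [549.0, 24.5, 8.0]
orientation: [-180.0, -0.0, 76.3]
ft_force: [0.3, 1.2, 1.5]
opening: 37.8
gripper_force: 0.5
clock: 11.2
tcp_pos: [531.5, -48.5, 7.9]
orientation: [-180.0, 0.0, 76.4]
ft_force: [0.4, 1.0, 1.3]
opening: 37.6
gripper_force: 0.4
clock: 11.7
tcp_pos: [513.9, -121.3, 7.9]
orientation: [-180.0, 0.0, 76.4]
ft_force: [-0.3, 0.2, 0.5]
opening: 37.8
gripper_force: 0.3
clock: 12.2
tcp_pos: [502.6, -168.1, 7.9]
orientation: [-180.0, 0.0, 76.3]
ft_force: [-0.4, -0.5, 1.4]
opening: 37.9
gripper_force: 0.0
BAY (np.float64(-43.8), np.float64(22.4)) 12.2 [ 502.6 -168.1    7.9] [-1.80e+02  5.00e-02  7.63e+01] 37.91243349335979 [-0.4 -0.5  1.4]
clock: 12.7
tcp_pos: [456.2, -15.3, 95.3]
orientation: [179.5, -0.1, 76.4]
ft_force: [0.7, 1.2, -0.5]
opening: 37.7
gripper_force: 0.0
clock: 13.0
tcp_pos: [384.3, 40.0, 89.3]
orientation: [-179.7, 0.0, 76.7]
ft_force: [0.4, -0.2, -0.6]
opening: 37.9
gripper_force: 0.0
BAY (np.float64(-207.2), np.float64(197.4)) 13.0 [384.3  40.   89.3] [-1.7974e+02  1.0000e-02  7.6700e+01] 37.88920950617142 [ 0.4 -0.2 -0.6]
```

View pics/t6.png

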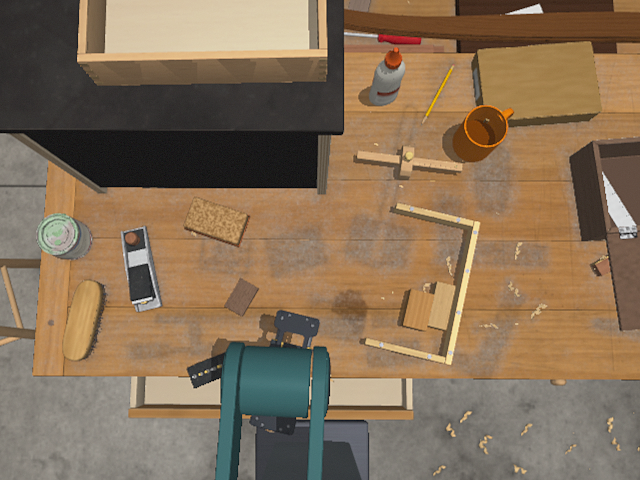

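Oak is at (440,303) and pine at (417,308), both inside the bay with room behind pine. Walnut is at (241,296). I'll nudge it endwise along its long axis first, then sweep it in.

```bash

python3 -m creep '[[1,0.304,0.1,0,0],[1,0.304,0.1,0,0],[1,0.304,0.1,0,0],[1,0,0,0,0.043],[1,0,0,0,0.043]]' >/dev/null
python3 -m creep '[[1,0,0,0,0],[1,0,0,0,0],[1,0,0,0,0]]'
python3 -c "
from h import *;st()"
```

```text
clock: 13.85
tcp_pos: [466.1, 159.1, 91.0]
orientation: [180.0, -0.0, 61.0]
ft_force: [0.2, -0.2, -0.6]
opening: 0.6
gripper_force: 0.0
BAY (np.float64(-155.2), np.float64(332.3)) 13.85 [466.1 159.1  91. ] [ 1.7998e+02 -1.0000e-02  6.0970e+01] 0.6423901418664659 [ 0.2 -0.2 -0.6]
```

```bash

python3 -m creep '[[1,0,-0.03,0.3,0],[1,0,0,0.27,0],[1,0,0,0,0],[1,0,0.05,0,0],[1,0,0.06,0,0]]'
python3 -m creep '[[1,0,0.07,0,0],[1,0,0.07,0,0],[1,0,0.07,0,0],[1,0,0.07,0,0],[1,0,0.06,0,0]]'
python3 -m creep '[[1,0,0,0,0],[1,0,-0.15,0,0],[1,0,-0.2,-0.2,0],[1,0,-0.2,-0.2,0],[1,0,-0.2,0,0]]'
python3 -c "
from h import *;st();im=snap('top','t7.png')
r=refine(im,'top',(262,274),12,26);print(r,bay(r[0]))
cv2.imwrite('pics/t7c.png',cv2.resize(im[160:400,160:480],None,fx=2.5,fy=2.5))"
```

```text
clock: 14.35
tcp_pos: [477.5, 153.2, 7.0]
orientation: [179.9, -0.1, 60.9]
ft_force: [-0.3, 0.5, 0.8]
opening: 0.5
gripper_force: 0.1
clock: 14.85
tcp_pos: [521.6, 128.8, 6.7]
orientation: [-179.9, -0.1, 60.9]
ft_force: [-4.9, 3.0, 7.3]
opening: 0.2
gripper_force: 4.1
clock: 15.35
tcp_pos: [425.4, 184.3, 69.9]
orientation: [179.6, -0.4, 60.9]
ft_force: [-0.6, 0.6, -0.3]
opening: 0.9
gripper_force: 0.0
BAY (np.float64(-200.7), np.float64(347.3)) 15.35 [425.4 184.3  69.9] [179.6   -0.37  60.86] 0.923369933344797 [-0.6  0.6 -0.3]
(array([556., 110.]), array([64., 44.]), np.float64(150.7), array([[539., 144.],
       [595., 113.],
       [573.,  75.],
       [517., 106.]])) (np.float64(-56.4), np.float64(305.3))
```

View pics/t7c.png

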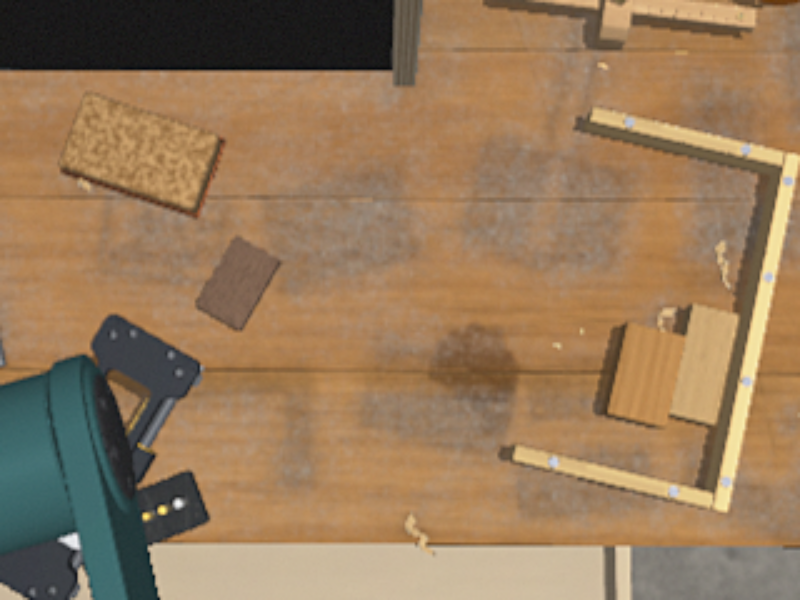

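Walnut is now at (556,110), which is bay (-56,305). Oak and pine are lying snug together in the bay. Next is the final sweep.

```bash

python3 -m creep '[[0.78,0,0,-0.1,-0.043],[0.78,0,0,0,-0.043],[0.78,0.01,0.32,0,0],[0.78,0.01,0.32,0,0],[0.78,0.01,0.32,0,0]]' >/dev/null
python3 -m creep '[[0.78,0,0,0.1,0],[0.78,0,0,0,0],[0.78,0,0,0,0]]'
python3 -c "
from h import *;st()"
```

```text
clock: 16.2
tcp_pos: [562.0, 153.5, 64.1]
orientation: [-179.8, 0.1, 76.4]
ft_force: [0.3, -0.4, -0.2]
opening: 20.9
gripper_force: 0.0
BAY (np.float64(-60.6), np.float64(349.1)) 16.2 [562.  153.5  64.1] [-1.7983e+02  8.0000e-02  7.6390e+01] 20.8833198820674 [ 0.3 -0.4 -0.2]
```

```bash

python3 -m creep '[[0.78,0,0.03,0.3,0],[0.78,0,0,0.095,0],[0.78,0,0,0,0]]'
python3 -m creep '[[0.78,-0.06,0,0,0],[0.78,-0.08,0,0,0],[0.78,-0.08,0,0,0],[0.78,-0.08,0,0,0],[0.78,-0.1,0,0,0]]'
python3 -m creep '[[0.78,-0.1,0,0,0],[0.78,-0.1,0,0,0],[0.78,-0.1,0,0,0],[0.78,-0.1,0,0,0],[0.78,-0.1,0,0,0]]'
python3 -m creep '[[0.78,-0.1,0,0,0],[0.78,-0.1,0,0,0],[0.78,-0.1,0,0,0],[0.78,-0.1,0,0,0],[0.78,-0.1,0,0,0]]'
python3 -m creep '[[0.78,-0.1,0,0,0],[0.78,-0.1,0,0,0],[0.78,-0.1,0,0,0],[0.78,-0.08,0,0,0],[0.78,-0.08,0,0,0]]'
python3 -m creep '[[0.78,-0.06,0,0,0],[0.78,0,0,0,0]]'
python3 -c "
from h import *;st()"
python3 -m creep '[[0.78,0.1,0,0,0],[0.78,0.1,0,-0.3,0],[0.78,0.25,-0.2,-0.2,0],[0.78,0.25,-0.2,0,0],[0.78,0.25,-0.2,0,0]]' >/dev/null
python3 -m creep '[[0.78,0.25,-0.2,0,0],[0.78,0,0,0,0],[0.78,0,0,0,0]]'
python3 -c "
from h import *;im=snap('top','t8.png')
cv2.imwrite('pics/t8c.png',cv2.resize(im[140:400,160:500],None,fx=2.2,fy=2.2))"
```

```text
clock: 16.5
tcp_pos: [564.2, 152.6, 3.4]
orientation: [-179.6, 0.2, 76.4]
ft_force: [-0.4, 0.1, -0.1]
opening: 20.5
gripper_force: 0.0
clock: 17.0
tcp_pos: [553.9, 93.3, 7.0]
orientation: [179.9, -0.0, 76.4]
ft_force: [-0.2, -0.1, 0.1]
opening: 20.9
gripper_force: 0.2
clock: 17.5
tcp_pos: [535.6, 20.2, 6.1]
orientation: [-180.0, 0.0, 76.4]
ft_force: [0.2, 0.0, 0.2]
opening: 20.5
gripper_force: 0.2
clock: 18.0
tcp_pos: [518.0, -52.6, 6.1]
orientation: [-180.0, 0.0, 76.4]
ft_force: [0.3, -0.7, -0.6]
opening: 20.5
gripper_force: 0.0
clock: 18.5
tcp_pos: [501.9, -119.5, 6.1]
orientation: [180.0, -0.0, 76.4]
ft_force: [-0.1, 0.3, -0.1]
opening: 21.2
gripper_force: 0.0
clock: 18.7
tcp_pos: [499.8, -128.3, 6.2]
orientation: [180.0, 0.0, 76.3]
ft_force: [-0.2, -0.2, 0.6]
opening: 20.4
gripper_force: 0.0
BAY (np.float64(-55.7), np.float64(60.4)) 18.7 [ 499.8 -128.3    6.2] [1.7999e+02 2.0000e-02 7.6300e+01] 20.40683913702144 [-0.2 -0.2  0.6]
clock: 19.5
tcp_pos: [427.8, 72.7, 77.8]
orientation: [180.0, 0.0, 76.6]
ft_force: [-0.6, -0.7, 0.6]
opening: 20.6
gripper_force: 0.0
```

View pics/t8c.png

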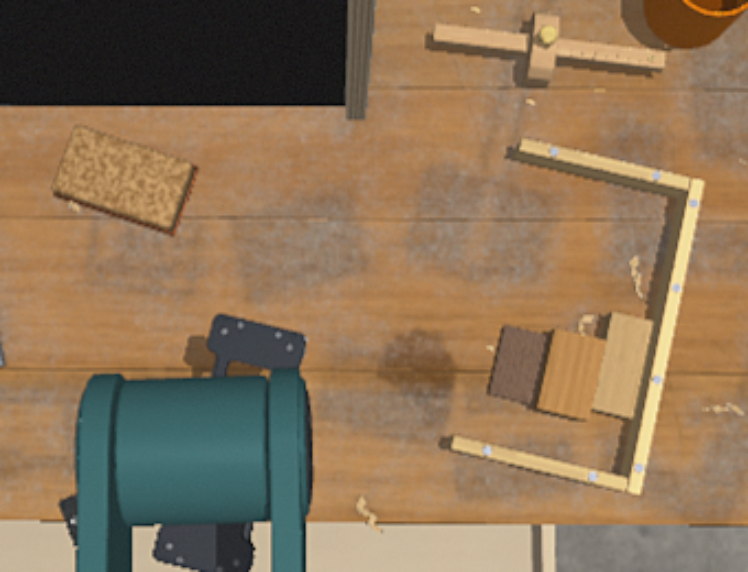

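Walnut at crop (519,364), pine and oak all lie flat inside the bay. Walnut's centre is at bay y of about 32 mm, and the arm touches nothing.

```bash
python3 -c "
from workcell import robot
print(robot.hand_in())"
```

```text
the job is handed in; nothing more can be done
None
```

I swept all three offcuts into the scrap bay by pushing only and handed the job in at about 19.6 s; the last picture shows them flat inside it, with the sanding block and gauge unmoved, but the arm hid the bit rack there and no verdict came back.

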